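Take the dried sample out of the desiccator

ROBOT

A 6-joint arm with a two-finger parallel gripper is mounted at the origin on a cart in front of the work surface, level with it; the furniture and walls round the work are solid. World frame = base frame: x ahead of the robot, y to its left, z up, the work surface at z = 0. Lengths are in mm, angles in rad, forces in N, time in s.
With the tool pointing down it reaches from about 325 to 900 mm from the base axis. Payload 6.1 kg.
Tool frame: the origin (TCP) lies between the finger pads; the fingertips stand 22 mm ahead of it and the grasp point (between the pads) lies 3 mm ahead of it; z points along the fingers, y is the line along which they close (so a half turn about z gives the same grasp; the last joint's range is limited). The gripper opens to 87 mm and grips with 3 to 60 N. Pads are 19 mm wide; open, the fingers measure 117 mm over their backs; the gripper's body (75 mm by 190 mm) begins 51 mm behind the grasp point.
Start: joints at [1.083, 0.22, 1.526, -0, 1.395, -0.126], TCP at [221.222, 584.531, 244.538] pointing down, gripper open.
Joint ranges: [-2.98, 2.98], [-0.91, 2.08], [0.09, 2.57], [-1.24, 4.39], [0.2, 2.65], [-2.68, 2.68]. Speed limits (rad/s): [2.57, 2.57, 3.01, 3.14, 3.14, 3.14].

INTERFACE

Orientations are given as a unit quaternion [w, x, y, z].
In Python, from workcell import env, camera, camera_info, workorder gives the robot as it stands.
- The arm moves only by the shell command python3 -m creep 'ROWS' [OPENING] [FORCE]. ROWS is JSON, a list that holds one entry, the list of rows, each a list of 6 numbers: the shift along the tool's x, y, z in m, then the turn, a rotation vector about the tool's x, y, z in rad. A call has 1 to 20 rows; each row shifts and turns the commanded pose from where the row before left it, along the tool's axes as they then stand; what a row does not reach is not made up. A row lasts 1/10 s, in which the tool goes at most 50 mm and 8.59 degrees, less where a joint would pass 70% of its speed; a pose out of reach is approached as far as the arm can. A call is refused whole if a number of a shift passes 0.05 or a number of a turn 0.15, either way. A call with a gripper value outside its range is refused whole. OPENING is the opening, from 0 (shut) to 1 (fully open), set as the call begins (- or left out, the last holds). The fingers move at their own pace and stop on an object; FORCE is the grip in N (left out, the last holds). Time passes only in rows, so rows that do not move let the fingers close. It gives the time, the measured TCP pose, the force, the opening and the grip force at its end, in the units of the state.
- env.state(): the state, without advancing time (a new reading comes with each control period).
- camera(name): name is "side" or "top"; returns the picture (480x640x3 uint8, red, green, blue); there is no depth.
- camera_info(name): a dict with "K" (3x3 intrinsics, pixels), "R" (3x3) and "t" (3): a world point X has camera coordinates R X + t. Camera axes: x right, y down, z forward; pixel columns grow to the right and rows downward; lengths in mm; the calibration is good to about 2 mm. A picture is of the moment at which its call begins. camera_info takes no time and is no camera call.
- workorder.hand_in(): hands the job in; it is judged then, once.
The state is a dict: "time_s": time; "joint_pos": joint angles; "qd": joint speeds; "tau": joint torques, N m; "position": TCP position; "tool_rot": TCP orientation; "wrist_force": force on the tool from outside, world axes, zero at the start; "ft_torque": the same for the moment, N m; "gripper_width": finger opening in mm; "grip_force": force on a finger pad.
Only numpy, scipy, OpenCV 4.12 (cv2) and the standard library are available. Lean on these libraries where they do the work, as an engineer would, in place of code of your own. Each camera call takes 0.05 s, during which the arm holds its last target. There are 200 camera calls.

TASK

The sample in the desiccator is dry. Lift the desiccator's lid off by its knob and set it down, knob up, on the round dark mat; move the vial from inside the desiccator into a free compartment of the vial rack, standing upright; then put the lid back so that it sits fully home on the desiccator. Set things down rather than letting them fall, and leave the desiccator, the rack and the other vials in their places.

Things in the scene. Friction and masses are not known exactly. Their poses are not given: they have to be found in the camera images.
- desiccator: round white plastic desiccator body, loose, 1.2 kg, 160 mm across its flange, 95 mm high; origin at the centre of its underside, z up along its axis. Its round mouth is 130 mm wide; the white perforated plate on which the vial stands is 60 mm above the origin, 35 mm below the flange.
- lid: clear domed lid, black knob, loose, 0.3 kg, 104 mm high, any yaw. Origin: centre of its underside, z up. Its spigot (124 mm across, tapering to 118 at the bottom, 8 mm deep) drops into the mouth with 3 mm clearance all round; its flange (156 mm across) rests on the desiccator's: seated, lid origin = 87 mm above the desiccator's. Crown at 72 mm. On a flat surface it stands on the spigot.
- lid_knob (a point): centre of the head of the lid's knob, 96 mm above the lid's origin on its axis; the head is a cylinder 32 mm in diameter and 16 mm high on an 18 mm stem, its underside 16 mm above the crown of the dome.
- sample_vial: the vial with the dried sample, standing in the desiccator up to 17 mm off its axis in x and in y; 63 mm high, 30 g; body 25 mm in diameter up to 53 mm above its origin, then a white cap 21 mm across; origin at the centre of its underside, z up. In the desiccator its top stands 28 mm above the flange.
- vial_rack: loose rack, 70 x 150 x 45 mm (own x, y, z), origin at centre of underside. Two rows of four compartments open at the top: centres at x = -17 and +15 mm, y = -52.5, -17.5, +17.5, +52.5 mm; each 29 mm wide in x, 33 mm in y; floor 6 mm above the origin, walls up to 45 mm. The two compartments at y = +52.5 mm are taken, the other six free.
- rack_vial_1: another vial, same size as the sample vial, black cap, in the rack at x = -17, y = +52.5 mm; origin at the centre of its underside; stays where it is
- rack_vial_2: another vial, same size, dark blue cap, in the rack at x = +15, y = +52.5 mm; origin at the centre of its underside; stays where it is
- mat: round dark silicone mat, fixed, 200 mm in diameter, 3 mm thick, nothing on it; origin at the centre of its underside, so the lid stands on it 3 mm above the origin
Things that resemble listed ones, but are neither listed nor needed, are in the scene too. There is more than one size of the mat; the job needs the smaller.

How it is judged:
By the outcome, as a careful person would: the job done as asked, in the order asked, and still so for the second after the job is handed in, with the robot touching nothing.
It also fails if it takes over 72 s, if anything falls off the work surface, if the arm or the gripper's body presses on something with over 40 N, if the wrist force passes 120 N, or if a joint passes its speed limit or range.

## Working session

There is one attempt and no reset: what is moved stays moved. The work goes in short steps, Python scripts to look and compute and a shell command to move; the robot and the scene stay as the last step left them, time stands still between calls to the robot, and variables do not carry over. Pictures are saved under pics/ and viewed, at most 10 in all, crops included, and the job is handed in when it is done.

```bash
ls; mkdir -p pics; python3 - <<'E'
from workcell import env,camera,camera_info
import cv2,numpy as np
for n in("top","side"):
    im=camera(n); cv2.imwrite(f"pics/{n}0.png",im[:,:,::-1])
    c=camera_info(n); R=np.array(c["R"]);t=np.array(c["t"]); print(n,np.round(c["K"],1).tolist(),np.round(R,3).tolist(),np.round(-R.T@t))
s=env.state(); print(s)
E
```

```text
pics
top [[611.8, 0.0, 327.4], [0.0, 611.8, 239.4], [0.0, 0.0, 1.0]] [[0.009, -1.0, -0.005], [-0.986, -0.008, -0.164], [0.164, 0.007, -0.986]] [ 188.  169. 1889.]
side [[531.2, 0.0, 321.8], [0.0, 531.2, 230.8], [0.0, 0.0, 1.0]] [[0.985, -0.17, 0.01], [-0.093, -0.59, -0.802], [0.142, 0.789, -0.597]] [ 272. -860.  938.]
{'time_s': 0.1, 'joint_pos': array([ 1.08289046e+00,  2.21143117e-01,  1.52749607e+00, -2.61705418e-05,
        1.39469938e+00, -1.26078640e-01]), 'qd': array([-0.00134159, -0.00317828, -0.00081815, -0.00166899,  0.00094537,
       -0.0005352 ]), 'tau': array([ 1.51364795e-03, -4.95944345e+01, -3.88519621e+01,  7.02144485e-02,
        5.15437312e-02, -7.67234178e-05]), 'position': array([220.99267124, 584.06902696, 243.54951902]), 'tool_rot': array([-2.51522947e-04,  1.79926017e-01,  9.83679758e-01, -8.36036714e-04]), 'wrist_force': array([0.05333137, 0.02627948, 0.30241557]), 'ft_torque': array([-0.02212761,  0.01092409,  0.02776034]), 'grip_force': 0.0, 'gripper_width': 87.20747970933454}
```

View pics/top0.png

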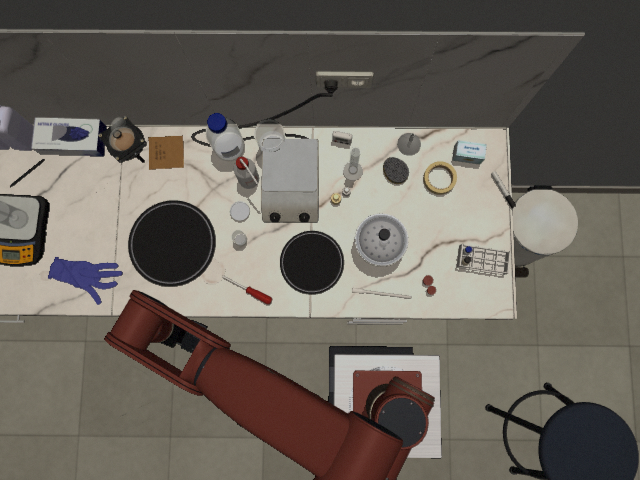

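View pics/side0.png

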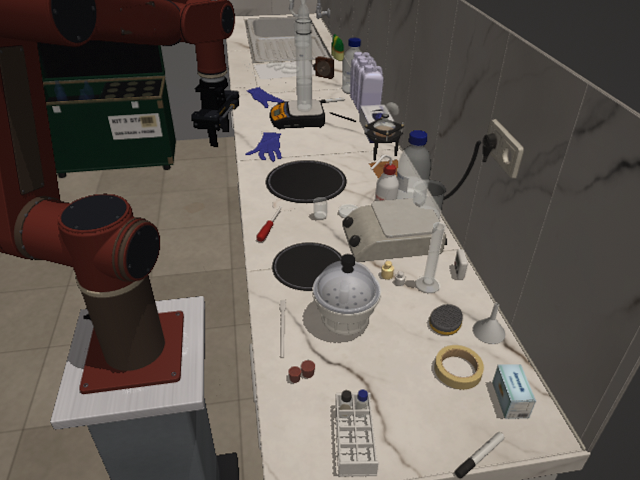

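The top view shows the small mat at (312,262), the lidded desiccator at (381,240) with its knob at (385,234), and the rack at (483,261) with caps at (467,250) and (467,260). In the side view the knob is at (347,262), the small mat at (312,266) and the rack at (355,435).

```bash
cat > h.py <<'E'
import cv2,numpy as np
from workcell import env,camera,camera_info
def cal(n):
    c=camera_info(n); return np.array(c["K"]),np.array(c["R"]),np.array(c["t"])
def ray(n,p):
    K,R,t=cal(n); d=R.T@np.linalg.solve(K,[p[0],p[1],1.]); return -R.T@t,d/np.linalg.norm(d)
def onz(n,p,z):
    o,d=ray(n,p); return o+d*(z-o[2])/d[2]
def tri(pt,ps):
    (a,u),(b,v)=ray("top",pt),ray("side",ps)
    s=np.linalg.lstsq(np.c_[u,-v],b-a,rcond=None)[0]; A,B=a+u*s[0],b+v*s[1]
    return (A+B)/2,np.linalg.norm(A-B)
def proj(n,X):
    K,R,t=cal(n); q=K@(R@np.asarray(X,float)+t); return q[:2]/q[2]
def blobs(m,roi,amin=15):
    x0,y0,x1,y1=roi; k=np.zeros(m.shape,np.uint8); k[y0:y1,x0:x1]=m[y0:y1,x0:x1]
    n,l,s,c=cv2.connectedComponentsWithStats(k)
    return [(int(s[i,4]),c[i],s[i,:4],l==i) for i in range(1,n) if s[i,4]>=amin]
E
python3 - <<'E'
from h import *
im={n:cv2.imread(f"pics/{n}0.png") for n in("top","side")}
g={n:im[n].max(2) for n in im}
for n,th,roi in(("top",60,(270,220,350,300)),("top",70,(370,222,400,246)),("top",110,(455,240,515,280)),("side",60,(270,240,345,295)),("side",60,(330,250,365,275)),("side",110,(335,385,375,405))):
    for a,c,b,l in blobs((g[n]<th).astype(np.uint8),roi):
        ct=max(cv2.findContours(l.astype(np.uint8),0,1)[0],key=len)
        e=cv2.fitEllipse(cv2.convexHull(ct)) if len(cv2.convexHull(ct))>5 else None
        print(n,th,a,c.round(1),b,e and np.round(e[0]+e[1],1), [onz(n,e[0] if e else c,z).round(1)[:2].tolist() for z in (3,69,183)])
big=[cv2.resize(im["top"][225:285,445:525],None,fx=8,fy=8,interpolation=2)]
cv2.imwrite("pics/rack.png",big[0])
E
```

```text
top 60 16 [274.5 220.5] [271 220   8   2] None [[560.5, 348.2], [547.5, 342.0], [525.0, 331.1]]
top 60 16 [304.  220.4] [300 220   9   2] None [[561.5, 255.5], [548.4, 252.5], [525.8, 247.2]]
top 60 2880 [311.4 262. ] [280 231  64  63] [311.4 262.1  62.6  63.3] [[429.9, 230.5], [421.4, 228.4], [406.8, 224.6]]
top 70 101 [383.9 234.1] [379 229  11  12] [383.8 234.1  10.4  11.6] [[519.8, 5.2], [508.2, 10.9], [488.1, 20.8]]
top 110 18 [514.  248.5] [514 240   1  18] None [[477.7, -399.5], [467.5, -379.6], [450.0, -345.2]]
top 110 163 [462.7 259.2] [456 245  17  24] [465.4 253.5  17.   32.7] [[460.8, -248.1], [451.2, -233.5], [434.7, -208.3]]
top 110 70 [467.7 250.2] [463 246  11   9] [468.2 250.2   8.8  13.2] [[471.2, -256.9], [461.3, -242.1], [444.1, -216.3]]
top 110 68 [505.9 261.3] [504 252   5  20] [506.  259.9   3.7  26.4] [[441.8, -373.1], [432.9, -354.1], [417.5, -321.4]]
side 60 2074 [304.3 264.1] [272 243  73  48] [309.  266.4  47.1  74.1] [[433.4, 222.4], [422.0, 145.9], [402.3, 13.9]]
side 60 315 [343.1 260.9] [330 250  25  23] [341.8 260.1  21.1  29.6] [[526.3, 234.5], [508.3, 157.2], [477.3, 23.7]]
side 110 108 [346. 396.] [341 390  11  13] [346.  396.1  10.7  12.2] [[446.9, -199.2], [434.5, -245.9], [413.2, -326.5]]
side 110 107 [362.2 395.6] [357 390  11  12] [362.4 395.6  11.3  11.8] [[480.8, -203.6], [466.1, -249.9], [440.6, -330.0]]
```

View pics/rack.png

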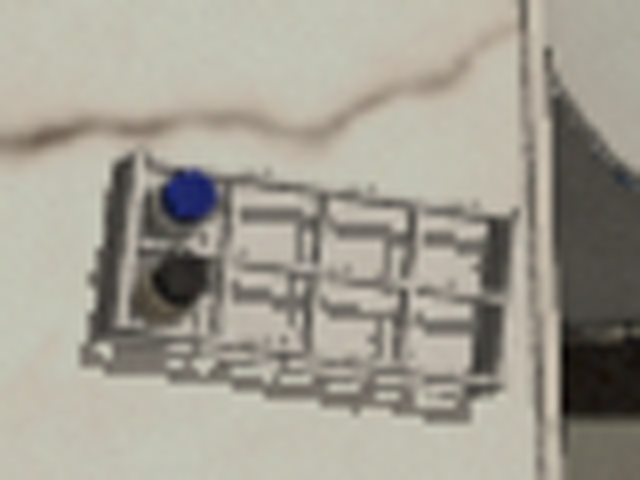

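The rack crop shows the blue cap at about (468.6,249.4), the black cap at (467.4,260.1), and rim corners near (462,244), (509,251.5), (507.5,273.5) and (460.4,267). The six compartments to the right are free.

```bash
python3 - <<'E'
from h import *
im={n:cv2.imread(f"pics/{n}0.png") for n in("top","side")}
C=[onz("top",p,45)[:2] for p in((462.1,244.4),(509.4,251.5),(507.5,273.5),(460.4,266.9))]
C=np.array(C);print(C.round(1),[np.linalg.norm(C[i]-C[i-1]).round(1) for i in range(4)],C.mean(0))
v=(C[0]+C[3]-C[1]-C[2]);v/=np.linalg.norm(v); print("rack y axis",v,"yaw",np.degrees(np.arctan2(-v[0],v[1])))
print("blue",tri((468.6,249.4),(362.2,393.5)),"black",tri((467.4,260.1),(346,393.5)))
# knob side: dark, low-res threshold
m=(im["side"].max(2)<45).astype(np.uint8)
sub=im["side"][250:280,330:366].max(2); print(sub[::1,::2])
print(proj("side",(488,20.8,183)),proj("side",(488,20.8,191)))
# flange/dome silhouettes
for n,z in(("top",95),):
    g=im[n]; hsv=cv2.cvtColor(g,cv2.COLOR_BGR2HSV)
cv2.imwrite("pics/lid.png",np.hstack([cv2.resize(im["top"][205:285,345:425],(400,400),interpolation=2),cv2.resize(im["side"][250:340,300:390],(400,400),interpolation=2)]))
E
```

```text
[[ 482.6 -229.4]
 [ 461.9 -372.5]
 [ 394.6 -364.1]
 [ 413.5 -222.4]] [np.float64(69.4), np.float64(144.5), np.float64(67.8), np.float64(142.9)] [ 438.1280428  -297.10221289]
rack y axis [0.13773114 0.99046965] yaw -7.916578557164124
blue (array([ 465.60369153, -243.96669559,   67.06228534]), np.float64(3.258361189794444)) black (array([ 433.6995475 , -239.31606514,   67.68291772]), np.float64(4.552143631927207))
[[ 37  62  37 130 200 196 192 191 191 191 123  89 114 115 116 117 125 113]
 [ 33  44  79  50 186 198 192 190 192 192 180  71 117 117 117 120 122 108]
 [ 34  33  60  60  93 192 194 193 194 196 200  62 117 118 122 110 114 104]
 [ 34  35  35  72  31 148 199 202 168 160 196 110 113 118 113 108 111 105]
 [ 35  36  34  46  63  79 206 119  82  73 104  86 108 117 107 109 107 105]
 [ 35  35  36  32  84  36 132  31  23  23  22  38 101 110 107 107 105 106]
 [ 35  35  36  35  67  51  43  26  29  30  29  27  90 110 110 105 103 105]
 [ 35  35  35  35  39  65  26  29  29  30  29  29  49 113 109 101 101 104]
 [ 36  34  35  35  33  67  27  30  30  30  30  30  22 108 104  97 100 103]
 [ 35  35
[... 922 characters left out ...]
19  25  26  23  50 151 141 138 135 137 133]
 [138 147 154 157 159 161 156  74  22  19  46 124 158 153 149 134 132 135]
 [149 154 157 159 160 162 165 150 139 128 144 160 158 156 153 146 135 129]
 [152 156 157 161 162 163 164 168 169 165 169 164 161 156 153 151 144 133]
 [153 157 160 162 163 165 167 168 169 170 169 165 162 158 154 151 147 148]
 [154 158 162 165 165 164 165 168 170 175 177 171 164 161 156 152 147 148]
 [157 160 161 160 162 163 165 169 173 179 182 181 176 165 157 152 150 144]
 [158 160 156 158 160 164 166 170 175 181 185 185 181 173 165 154 151 146]
 [156 155 156 158 162 164 167 171 176 180 185 184 181 176 170 162 152 147]]
[346.75061082 260.4581282 ] [346.88940808 257.6706352 ]
```

View pics/lid.png

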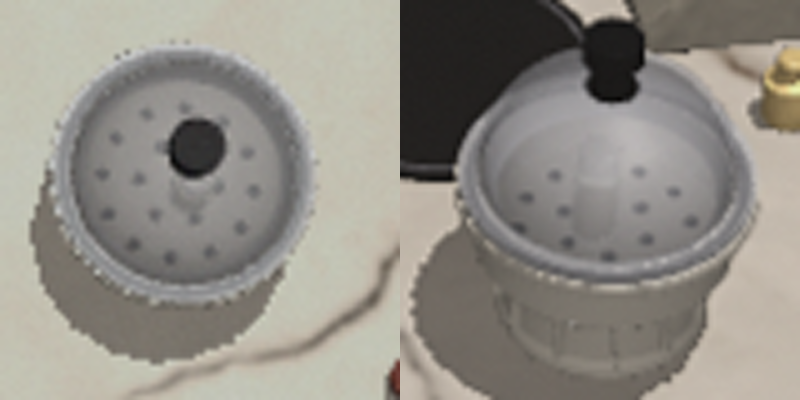

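The crop shows the knob head central at about (384,234) in the top view and (348,260) in the side view, and the lid seated. The vial is faintly visible, centred under the knob and a little toward −x.

```bash
python3 - <<'E'
from h import *
print("knob",tri((383.8,234.1),(348,260.3)))
print("flange top",onz("top",(382.4,239.4),97),"flange side",onz("side",(300+607/4.444,250+185/4.444),97))
print("mat",onz("top",(311.4,262.1),3),onz("side",(312,266.4),3))
K,R,t=cal("top"); 
from scipy.spatial.transform import Rotation as Ro
q=env.state()["tool_rot"]; print(Ro.from_quat(q,scalar_first=True).as_matrix().round(3))
E
```

```text
knob (array([489.50506041,  20.69071956, 183.04246389]), np.float64(2.582974550661103))
flange top [487.34869979  17.61778667  97.        ] flange side [694.0622396  -21.18858531  97.        ]
mat [429.80027604 230.52540507   3.        ] [441.46382586 221.23523011   3.        ]
[[-0.935  0.354 -0.001]
 [ 0.354  0.935 -0.002]
 [ 0.    -0.002 -1.   ]]
```

```bash
python3 -m creep '[[[0,0,-0.02,0,0,-0.12],[0,0,-0.02,0,0,-0.12],[0,0,-0.02,0,0,-0.12]]]' 1 30
```

```text
time_s: 0.4
position: [221.0, 584.2, 304.4]
tool_rot: [-0.0, -0.002, 1.0, -0.001]
wrist_force: [1.2, -0.3, 0.1]
gripper_width: 87.0
grip_force: 0.0
```

```bash
python3 -m creep '[[[-0.02,-0.04,0,0,0,0],[-0.02,-0.043,0,0,0,0],[-0.02,-0.043,0,0,0,0],[-0.02,-0.043,0,0,0,0],[-0.02,-0.043,0,0,0,0],[-0.02,-0.043,0,0,0,0],[-0.02,-0.043,0,0,0,0],[-0.02,-0.043,0,0,0,0],[-0.02,-0.043,0,0,0,0],[-0.02,-0.043,0,0,0,0],[-0.02,-0.043,0,0,0,0],[-0.02,-0.043,0,0,0,0],[-0.02,-0.043,0.02,0,0,0],[-0.008,-0.008,0.02,0,0,0],[0,0,0.02,0,0,0],[0,0,0,0,0,0],[0,0,0,0,0,0]]]'
```

```text
time_s: 2.1
position: [487.2, 21.4, 245.0]
tool_rot: [-0.001, 0.001, 1.0, 0.0]
wrist_force: [1.1, -0.3, 0.8]
gripper_width: 86.8
grip_force: 0.0
```

```bash
python3 -m creep '[[[-0.002,0,0.015,0,0,0],[0,0,0.015,0,0,0],[0,0,0.015,0,0,0],[0,0,0.013,0,0,0],[0,0,0,0,0,0],[0,0,0,0,0,0]]]' && python3 -m creep '[[[0,0,0,0,0,0],[0,0,0,0,0,0],[0,0,0,0,0,0],[0,0,0,0,0,0],[0,0,0,0,0,0],[0,0,0,0,0,0],[0,0,0,0,0,0],[0,0,0,0,0,0]]]' 0.2 12; python3 - <<'E'
from h import *
for n in("top","side"): cv2.imwrite(f"pics/{n}1.png",camera(n)[:,:,::-1])
a=cv2.imread("pics/side1.png")[200:340,280:420]; b=cv2.imread("pics/top1.png")[190:290,330:430]
cv2.imwrite("pics/g1.png",np.hstack([cv2.resize(b,(400,400),interpolation=2),cv2.resize(a,(400,400),interpolation=2)]))
E
```

```text
time_s: 2.7
position: [489.3, 21.4, 186.6]
tool_rot: [-0.001, 0.001, 1.0, 0.0]
wrist_force: [1.6, 0.1, 0.3]
gripper_width: 87.4
grip_force: 0.0
time_s: 3.5
position: [489.6, 21.4, 187.1]
tool_rot: [0.0, 0.001, 1.0, 0.0]
wrist_force: [-0.5, 2.0, -0.8]
gripper_width: 31.5
grip_force: 12.1
```

View pics/g1.png

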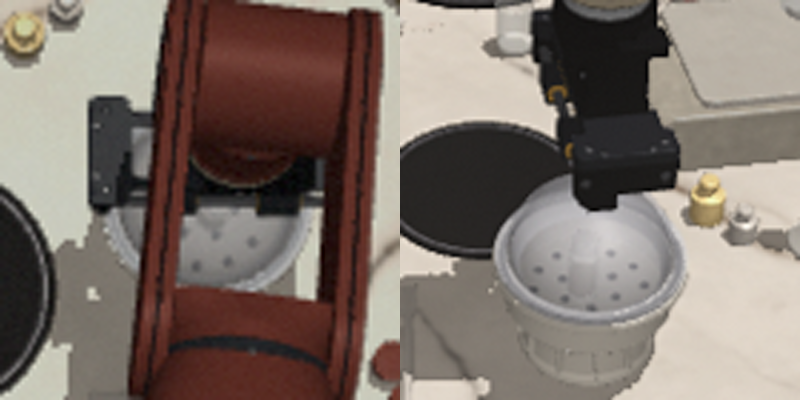

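The fingers are closed on the knob: width 31.5 mm, 12 N grip, negligible side force, and the lid still seated. Next I tighten the grip and lift.

```bash
python3 -m creep '[[[0,0,0,0,0,0],[0,0,0,0,0,0],[0,0,0,0,0,0],[0,0,-0.003,0,0,0],[0,0,-0.006,0,0,0],[0,0,-0.01,0,0,0],[0,0,-0.015,0,0,0],[0,0,-0.02,0,0,0],[0,0,-0.02,0,0,0],[0,0,-0.015,0,0,0],[0,0,-0.006,0,0,0],[0,0,0,0,0,0]]]' 0.2 35 && python3 -m creep '[[[0.003,0.01,0,0,0,0],[0.006,0.02,0,0,0,0],[0.008,0.03,0,0,0,0],[0.008,0.03,0,0,0,0],[0.008,0.03,0,0,0,0],[0.008,0.03,0,0,0,0],[0.008,0.03,0,0,0,0],[0.006,0.017,0,0,0,0],[0.004,0.012,0,0,0,0],[0,0,0,0,0,0],[0,0,0,0,0,0],[0,0,0,0,0,0]]]'
```

```text
time_s: 4.8
position: [490.2, 21.2, 283.4]
tool_rot: [0.001, 0.001, 1.0, -0.0]
wrist_force: [0.1, -0.3, -3.7]
gripper_width: 31.0
grip_force: 35.0
time_s: 6.0
position: [431.2, 229.6, 281.8]
tool_rot: [-0.0, 0.001, 1.0, -0.0]
wrist_force: [0.0, -0.1, -2.9]
gripper_width: 30.7
grip_force: 35.0
```

```bash
python3 - <<'E'
from h import *
for n in("top","side"): cv2.imwrite(f"pics/{n}2.png",camera(n)[:,:,::-1])
a=cv2.imread("pics/side2.png")[180:360,240:420]; b=cv2.imread("pics/top2.png")[190:310,280:430]
cv2.imwrite("pics/g2.png",np.hstack([cv2.resize(b,(400,320),interpolation=2),cv2.resize(a,(320,320),interpolation=2)]))
E
```

```text
(no output)
```

View pics/g2.png

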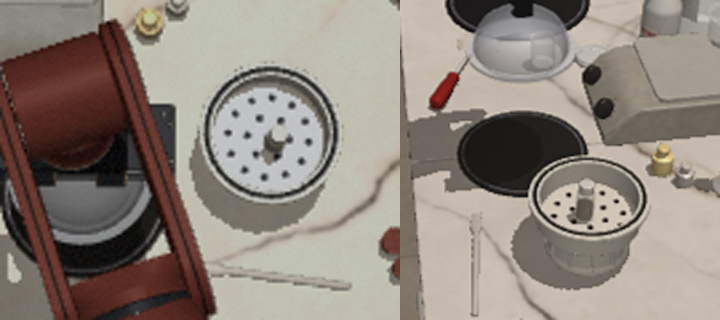

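The lid hangs level over the mat. The vial shows in the open body at about (384,242) in the top view and (345,288) in the side view.

```bash
python3 -m creep '[[[0.001,0.001,0.01,0,0,0],[0,0,0.02,0,0,0],[0,0,0.03,0,0,0],[0,0,0.03,0,0,0],[0,0,0.03,0,0,0],[0,0,0.02,0,0,0],[0,0,0.015,0,0,0],[0,0,0.01,0,0,0],[0,0,0.006,0,0,0],[0,0,0.002,0,0,0],[0,0,0,0,0,0],[0,0,0,0,0,0]]]'; python3 -m creep '[[[0,0,0.002,0,0,0],[0,0,0.001,0,0,0],[0,0,0.001,0,0,0],[0,0,0,0,0,0]]]'; python3 - <<'E'
from h import *
a=cv2.imread("pics/side2.png")[260:330,305:375]; b=cv2.imread("pics/top2.png")[210:270,350:410]
cv2.imwrite("pics/v2.png",np.hstack([cv2.resize(b,(480,480),interpolation=2),cv2.resize(a,(320,480) if 0 else (300,300),interpolation=2).copy() if 0 else cv2.resize(a,(480,480),interpolation=2)])[:, :960][:, :].copy() if 0 else np.hstack([cv2.resize(b,(390,390),interpolation=2),cv2.resize(a,(390,390),interpolation=2)]))
E
```

```text
time_s: 7.3
position: [430.7, 231.6, 109.9]
tool_rot: [0.001, 0.001, 1.0, 0.0]
wrist_force: [-0.1, 0.2, -3.8]
gripper_width: 30.9
grip_force: 35.0
time_s: 7.7
position: [429.9, 231.3, 105.0]
tool_rot: [-0.0, 0.001, 1.0, -0.0]
wrist_force: [-0.4, -0.4, -3.4]
gripper_width: 30.7
grip_force: 35.0
```

View pics/v2.png

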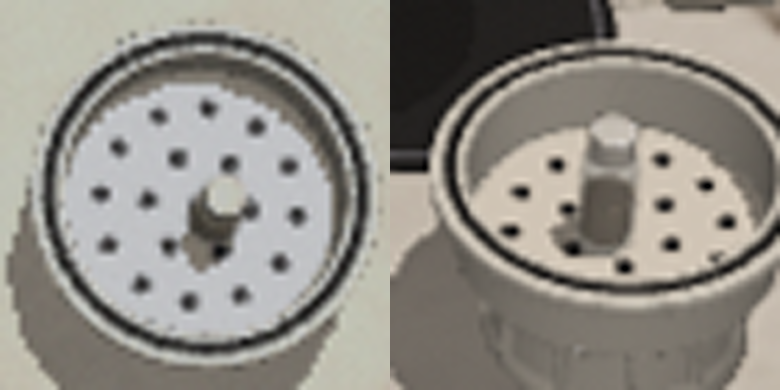

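The crop shows the vial's cap top at (384.8,240.2) in the top view and (345.4,283.3) in the side view, standing upright. The black O-ring is centred at (381.7,239.7).

```bash
python3 -m creep '[[[0,0,0.001,0,0,0],[0,0,0.001,0,0,0],[0,0,0,0,0,0]]]'; python3 -m creep '[[[0,0,0.001,0,0,0],[0,0,0,0,0,0]]]';  python3 - <<'E'
from h import *
print("vial top",tri((384.8,240.2),(345.4,283.3)),onz("top",(384.8,240.2),123),onz("side",(345.4,283.3),123))
print("ring",onz("top",(381.7,239.7),95))
E
```

```text
time_s: 8.0
position: [430.0, 231.4, 103.1]
tool_rot: [0.0, 0.001, 1.0, 0.0]
wrist_force: [-0.6, 0.2, -2.9]
gripper_width: 30.7
grip_force: 35.0
time_s: 8.2
position: [430.2, 231.5, 102.9]
tool_rot: [0.0, 0.001, 1.0, -0.0]
wrist_force: [-2.7, -1.8, 4.5]
gripper_width: 30.5
grip_force: 35.0
vial top (array([483.13623587,  12.53840276, 122.47208649]), np.float64(4.674500153570295)) [480.68739635  12.81010163 123.        ] [485.39744176  12.20874293 123.        ]
ring [486.76271692  19.53284471  95.        ]
```

The lid has just made contact with the mat at TCP z ≈ 103, about where it should. I'll release it, rise and go over the vial.

```bash
python3 -m creep '[[[0,0,0,0,0,0],[0,0,0,0,0,0],[0,0,0,0,0,0],[0,0,0,0,0,0],[0,0,0,0,0,0]]]' 0.7 15 && python3 -m creep '[[[0,0,-0.01,0,0,0],[0,0,-0.03,0,0,0],[0,0,-0.04,0,0,0],[0,0,-0.04,0,0,0],[-0.006,-0.024,-0.02,0,0,0],[-0.009,-0.037,-0.007,0,0,0],[-0.009,-0.037,0,0,0,0],[-0.009,-0.037,0,0,0,0],[-0.009,-0.037,0,0,0,0],[-0.009,-0.037,0,0,0,0],[-0.002,-0.01,0,0,0,0],[0,0,0,0,0,0],[0,0,0,0,0,0],[0,0,0,0,0,0]]]'; python3 - <<'E'
from h import *
cv2.imwrite("pics/side3.png",camera("side")[:,:,::-1]);cv2.imwrite("pics/top3.png",camera("top")[:,:,::-1])
E
```

```text
time_s: 8.7
position: [430.0, 231.4, 102.0]
tool_rot: [0.0, 0.001, 1.0, -0.0]
wrist_force: [-0.4, -1.1, -0.3]
gripper_width: 58.2
grip_force: 0.0
time_s: 10.1
position: [482.4, 13.5, 249.2]
tool_rot: [-0.0, 0.0, 1.0, 0.0]
wrist_force: [-0.8, 0.0, -1.1]
gripper_width: 61.0
grip_force: 0.0
```

View pics/side3.png

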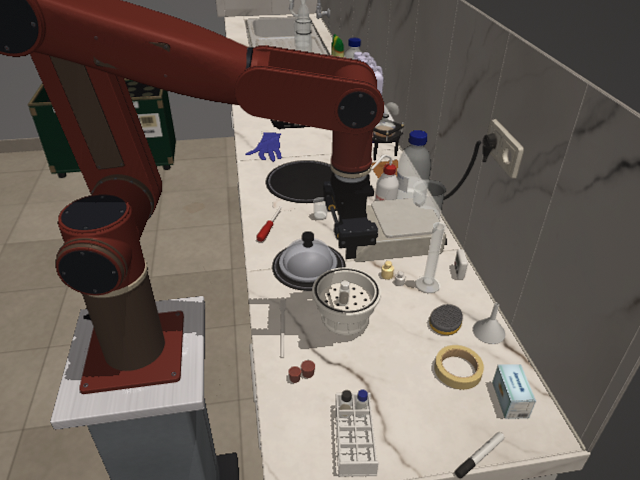

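The lid stands knob up on the small mat, with its knob at (308,238). The gripper is over the vial at (345,290), so I go down and grasp.

```bash
python3 -m creep '[[[-0.001,-0.001,0.015,0,0,0],[0,0,0.025,0,0,0],[0,0,0.03,0,0,0],[0,0,0.025,0,0,0],[0,0,0.015,0,0,0],[0,0,0.01,0,0,0],[0,0,0.005,0,0,0],[0,0,0,0,0,0],[0,0,0,0,0,0]]]' && python3 -m creep '[[[0,0,0,0,0,0],[0,0,0,0,0,0],[0,0,0,0,0,0],[0,0,0,0,0,0],[0,0,0,0,0,0],[0,0,0,0,0,0],[0,0,0,0,0,0]]]' 0.15 5
```

```text
time_s: 11.1
position: [484.2, 11.3, 124.8]
tool_rot: [0.001, 0.001, 1.0, -0.0]
wrist_force: [0.1, 0.3, 0.5]
gripper_width: 60.8
grip_force: 0.0
time_s: 11.8
position: [483.7, 11.3, 124.1]
tool_rot: [0.0, 0.001, 1.0, 0.0]
wrist_force: [0.1, -0.9, 0.5]
gripper_width: 23.7
grip_force: 5.0
```

```bash
python3 -m creep '[[[0,0,0,0,0,0],[0,0,0,0,0,0],[0,0,-0.005,0,0,0],[0,0,-0.01,0,0,0],[0,0,-0.02,0,0,0],[0,0,-0.025,0,0,0],[0,0,-0.02,0,0,0],[0,0,-0.01,0,0,0],[0,0,0,0,0,0]]]' 0.15 12 && python3 -m creep '[[[0.001,-0.01,0,0,0,0],[0.002,-0.02,0,0,0,0],[0.003,-0.03,0,0,0,0],[0.003,-0.035,0,0,0,0],[0.003,-0.035,0,0,0,0],[0.003,-0.035,0,0,0,0],[0.003,-0.035,0,0,0,0],[0.003,-0.035,0,0,0,0],[0.003,-0.035,0,0,0,0],[0.003,-0.025,0,0,0,0],[0.002,-0.02,0,0,0,0],[0.001,-0.011,0,0,0,0],[0,0,0.02,0,0,0],[0,0,0.02,0,0,0],[0,0,0.02,0,0,0],[0,0,0,0,0,0],[0,0,0,0,0,0]]]'; python3 - <<'E'
from h import *
a=[camera(n)[:,:,::-1] for n in("top","side")]
cv2.imwrite("pics/top4.png",a[0]);cv2.imwrite("pics/side4.png",a[1])
b=cv2.resize(cv2.imread("pics/side3.png")[380:480,320:395],(450,600),interpolation=2)
c=cv2.resize(a[1][380:480,330:387],(342,600),interpolation=2)
cv2.imwrite("pics/r4.png",np.hstack([b,c]))
E
```

```text
time_s: 12.7
position: [484.8, 11.1, 216.2]
tool_rot: [0.002, 0.001, 1.0, -0.0]
wrist_force: [0.1, -0.0, -1.0]
gripper_width: 23.3
grip_force: 11.9
time_s: 14.4
position: [452.5, -314.1, 153.5]
tool_rot: [-0.001, 0.001, 1.0, 0.001]
wrist_force: [-0.8, -0.6, 1.3]
gripper_width: 23.4
grip_force: 11.9
```

View pics/r4.png

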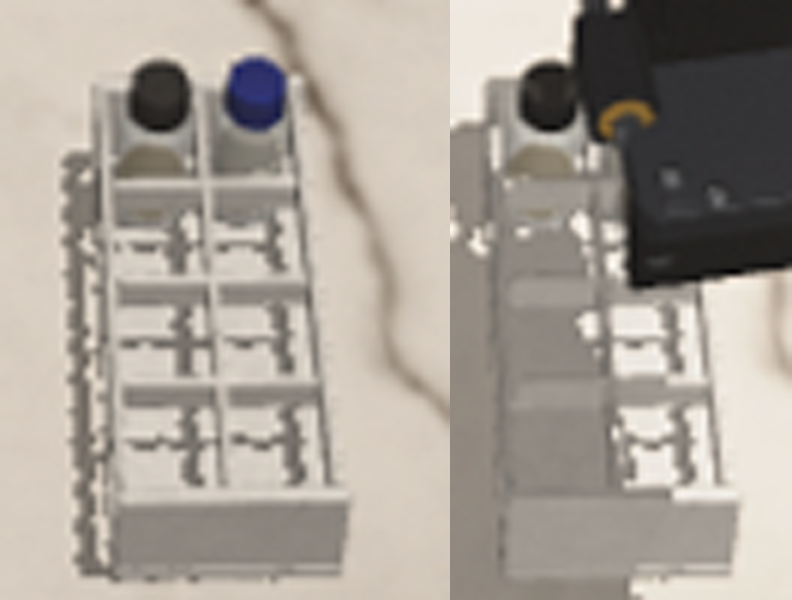

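The side view shows the rack's top rim with corners near (338.7,462.8), (378,462), (370,393) and (336.2,393.8). The hand hides the held vial, so I'll turn the tool until the fingers close along the rack's x, then measure.

```bash
python3 -m creep '[[[0,0,0,0,0,0.14],[0,0,0,0,0,0.14],[0,0,0,0,0,0.14],[0,0,0,0,0,0.14],[0,0,0,0,0,0.14],[0,0,0,0,0,0.14],[0,0,0,0,0,0.14],[0,0,0,0,0,0.14],[0,0,0,0,0,0.14],[0,0,0,0,0,0.14],[0,0,0,0,0,0.14],[0,0,0,0,0,0.14],[0,0,0,0,0,0.03],[0,0,0,0,0,0],[0,0,0,0,0,0]]]'; python3 - <<'E'
from h import *
for n in("top","side"): cv2.imwrite(f"pics/{n}5.png",camera(n)[:,:,::-1])
P={"NL":(338.7,462.8),"NR":(378,462),"FR":(370,393),"FL":(336.2,393.8),"Nd":(356.7,462.5),"Fd":(354.2,394.2)}
Q={k:onz("side",p,45)[:2] for k,p in P.items()}
for k in Q: print(k,Q[k].round(1))
d=lambda a,b:np.linalg.norm(Q[a]-Q[b]).round(1)
print(d("NL","NR"),d("FL","FR"),d("NL","FL"),d("NR","FR"), sum(Q[k] for k in("NL","NR","FR","FL"))/4)
v=Q["FL"]+Q["FR"]-Q["NL"]-Q["NR"];print("yaw",np.degrees(np.arctan2(-v[0],v[1])))
v=Q["NR"]+Q["FR"]-Q["NL"]-Q["FL"];print("yaw",np.degrees(np.arctan2(v[1],v[0])))
E
```

```text
time_s: 16.0
position: [453.5, -315.0, 155.1]
tool_rot: [0.001, 0.755, 0.656, 0.0]
wrist_force: [-0.6, 0.5, -0.9]
gripper_width: 22.9
grip_force: 11.9
NL [ 397.4 -363.9]
NR [ 466.7 -373.9]
FR [ 487.9 -229.7]
FL [ 420.8 -220.5]
Nd [ 429.1 -368.6]
Fd [ 456.1 -227.3]
70.0 67.7 145.2 145.8 [ 443.20667736 -296.9806286 ]
yaw -8.82161279144185
yaw -7.991026568544911
```

```bash
python3 - <<'E'
from h import *
a=cv2.imread("pics/side5.png"); b=cv2.imread("pics/side3.png")
for z in (90.5,100,110,120,132): print(z,proj("side",(453.2,-314.7,z)).round(1), (proj("side",(453.2+12.5,-314.7,z))-proj("side",(453.2-12.5,-314.7,z))).round(1))
u,v=proj("side",(453.2,-314.7,105)).round().astype(int)
print(u,v)
d=np.abs(a.astype(int)-b).max(2)
np.set_printoptions(linewidth=250)
print("cols",np.arange(u-15,u+16))
for r in range(v-14,v+16): print(r,a[r,u-15:u+16].max(1), )
print("diff")
for r in range(v-14,v+16): print(r,d[r,u-15:u+16])
E
```

```text
90.5 [364.3 419.1] [13.4 -2. ]
100 [364.6 415.9] [13.5 -2. ]
110 [365.  412.6] [13.6 -2. ]
120 [365.3 409.3] [13.7 -2. ]
132 [365.7 405.2] [13.8 -2. ]
365 414
cols [350 351 352 353 354 355 356 357 358 359 360 361 362 363 364 365 366 367 368 369 370 371 372 373 374 375 376 377 378 379 380]
400 [102 164 175 228 202 100  33  33  34  37  36  53 139 155 152 154 154 155 154 153 160 141 163 110  44  34  40  41  39  35  28]
401 [168 183 172 230 204 100  33  32  33  38  37  42 127 155 161 162 157 163 174 167 158 143 151 112  50  37  40  41  38  33  24]
402 [188 180 149 229 206 111  45  33  34  39  36  44 121 151 158 159 159 162 168 163 156 142 166 145  71  34  40  40  37  31  44]
403 [180 172 140 229 196 107  47  32  34  37  37  43 118 146 154 158 161 163 163 162 155 140 194 178  85  33  39  40  36  27 145]
404 [170 166 128 227 210 118  46  30  35  38  36  73 144 151 151 157 161 163 163 161 155 149 204 201 103  33  41  40  35  24 169]
405 [169 166 122 224 213 136  60  31  34  37  35  85 151 149 148 157 160 162 162 161 158 155 189 193 102  34  40  40  34  23 210]
406 [180 215 162 225 202 131  
[... 5705 characters left out ...]
 32 32]
423 [25 38 37 41 10 42 23 37 34 32 33 32 32 32 30 24 26 33 32 11 14 55 28 25 36 34 34 34 33 33 33]
424 [29 16 26 23 23 53 33 25 24 36 35 35 35 36 37 30 24 32 12 62 47  5 19 25 39 39 38 39 38 38 35]
425 [ 6 56 72 66 44 62 71 72 37  2  6  5  4  6 12 19 34 18  6 10 11 35 33 34 23 24 24 23 24 29 19]
426 [51 59 62 59 51 65 61 59 55 39 35 36 31 35 42 23 22 29 28 28 35 20 56 72 69 69 69 70 71 76 13]
427 [ 3  4  1  2  8 58 30  3  1  1  4  2  5  5  6  5 25 32 31 32 34  5 62 68 66 65 65 66 68  2 32]
428 [26 27 31 30 16 60 16 29 30 29 29 26 27 27 26 28 28 28 28 28 29 22 55 59 61 66 64 63 67 36 24]
429 [25 26 28 27 24 56 20 22 30 29 27 26 26 27 29 29 29 30 30 31 18 21 52 63 64 65 64 64 66 71 15]
```

The side rows put the held vial and the finger gap at column 367.7, against 365 predicted from the TCP. The side camera therefore reads about 5 mm too far in +x here. Corrected, it agrees with the top view: rack centre about (438,−297), yaw −8°. I'll shift by that and lower in stages, watching the force.

```bash
python3 -m creep '[[[-0.0045,-0.0025,0,0,0,0],[0,0,0.01,0,0,0],[0,0,0.015,0,0,0],[0,0,0.012,0,0,0],[0,0,0,0,0,0],[0,0,0,0,0,0]]]'; python3 - <<'E'
from h import *
np.set_printoptions(linewidth=250)
a=camera("side")[:,:,::-1]; cv2.imwrite("pics/side6.png",a); s=env.state(); p=s["position"]; print(p,s["wrist_force"])
q=proj("side",p-[0,0,64.5]); print(q)
u,v=q.round().astype(int)
print("cols",np.arange(u-14,u+18))
for r in range(v-10,v+10): print(r,a[r,u-14:u+18].max(1))
E
```

```text
time_s: 16.7
position: [449.5, -318.3, 116.0]
tool_rot: [-0.001, 0.755, 0.656, -0.0]
wrist_force: [-0.0, 0.2, -0.1]
gripper_width: 23.2
grip_force: 11.9
[ 449.91005567 -318.68362874  116.83337781] [0.00459751 0.77085748 0.10083511]
[361.91189039 433.3822579 ]
cols [348 349 350 351 352 353 354 355 356 357 358 359 360 361 362 363 364 365 366 367 368 369 370 371 372 373 374 375 376 377 378 379]
423 [174 140 137 231 250 158  31  28  34  30  83 107 118 128 138 145 148 149 148 142 134 129 136  75  29  31  29  22 105 228 239 235]
424 [189 139 136 229 249 159  35  24  27  24  87 107 110 113 120 126 129 129 130 129 127 127 129  72  52 102  59  12 147 234 239 236]
425 [163 132 131 194 217 142  42  46 144 166 151 119 109 111 115 117 120 122 125 128 127 127 135 159 207 234 193 120 212 240 238 236]
426 [152 147 145 158 164 150 134 127 163 175 152 115 107 112 116 117 121 123 126 127 128 126 133 174 235 245 239 230 239 242 241 239]
427 [159 160 159 157 157 160 151 146 147 159 152 113 104 113 115 118 120 122 123 125 128 125 124 166 235 243 243 244 246 212 183 233]
428 [163 162 161 162 161 162 140 14
[... 1274 characters left out ...]
4 233 187 141 147 146 145 142]
438 [143 142 140 140 141 142 133 120 136 142 142 141 141 140 134 228 243 181 134 137 174 156 139 133 125 227 199 150 147 146 145 143]
439 [142 143 143 141 141 142 140 120 137 145 143 142 143 140 137 227 242 232 171 138 139 140 141 139 112 224 199 151 146 147 146 145]
440 [143 143 143 143 141 141 142 120 138 141 143 143 143 142 138 168 230 242 184 138 142 143 142 142 106 220 214 161 146 147 146 144]
441 [143 144 144 143 143 142 140 117 135 141 142 144 143 140 136 203 238 245 185 137 141 142 142 142 113 163 171 152 147 148 147 146]
442 [137 137 136 136 136 135 137 124 138 144 144 144 141 138 134 183 199 201 161 137 137 155 147 140 119 129 139 146 149 149 148 146]
```

The vial is centred at column 365 and the compartment centre is at about 364.6, so the columns agree. Predicted row 436 also matches, so I lower it in guarded steps.

```bash
python3 -m creep '[[[0,0,0.006,0,0,0],[0,0,0.006,0,0,0],[0,0,0.003,0,0,0],[0,0,0,0,0,0]]]' && python3 -m creep '[[[0,0,0.005,0,0,0],[0,0,0.005,0,0,0],[0,0,0.003,0,0,0],[0,0,0,0,0,0]]]'
```

```text
time_s: 17.15
position: [449.5, -318.4, 101.4]
tool_rot: [-0.001, 0.755, 0.656, -0.0]
wrist_force: [-0.2, -0.0, -0.9]
gripper_width: 23.2
grip_force: 11.9
time_s: 17.55
position: [449.5, -318.4, 88.4]
tool_rot: [-0.001, 0.755, 0.656, -0.0]
wrist_force: [-0.5, -0.2, -0.2]
gripper_width: 23.3
grip_force: 11.9
```

No contact yet, and the vial is 21 mm into the compartment. Continuing.

```bash
python3 -m creep '[[[0,0,0.005,0,0,0],[0,0,0.005,0,0,0],[0,0,0.003,0,0,0],[0,0,0,0,0,0]]]' && python3 -m creep '[[[0,0,0.002,0,0,0],[0,0,0.001,0,0,0],[0,0,0,0,0,0]]]' && python3 -m creep '[[[0,0,0.001,0,0,0],[0,0,0,0,0,0]]]'
```

```text
time_s: 17.95
position: [449.7, -318.5, 75.5]
tool_rot: [-0.0, 0.755, 0.656, -0.0]
wrist_force: [0.0, 0.6, -0.0]
gripper_width: 23.1
grip_force: 11.9
time_s: 18.25
position: [449.9, -318.7, 73.0]
tool_rot: [-0.0, 0.755, 0.656, -0.0]
wrist_force: [0.9, 1.0, -0.9]
gripper_width: 23.3
grip_force: 11.9
time_s: 18.45
position: [449.9, -318.8, 72.1]
tool_rot: [0.0, 0.755, 0.656, -0.0]
wrist_force: [0.5, -0.1, -0.8]
gripper_width: 23.2
grip_force: 11.9
```

```bash
python3 -m creep '[[[0,0,0.0008,0,0,0],[0,0,0,0,0,0]]]' && python3 -m creep '[[[0,0,0.0007,0,0,0],[0,0,0,0,0,0]]]' && python3 -m creep '[[[0,0,0.0005,0,0,0],[0,0,0,0,0,0]]]'
```

```text
time_s: 18.65
position: [450.0, -318.8, 71.4]
tool_rot: [0.0, 0.755, 0.656, 0.0]
wrist_force: [-0.4, -0.1, -0.7]
gripper_width: 23.4
grip_force: 11.9
time_s: 18.85
position: [450.1, -318.8, 70.7]
tool_rot: [0.0, 0.755, 0.656, 0.0]
wrist_force: [0.4, 0.5, 0.7]
gripper_width: 23.4
grip_force: 12.0
time_s: 19.05
position: [450.1, -318.8, 70.2]
tool_rot: [0.0, 0.755, 0.656, 0.0]
wrist_force: [0.1, 1.0, 0.6]
gripper_width: 23.0
grip_force: 12.0
```

```bash
python3 -m creep '[[[0,0,0.0005,0,0,0],[0,0,0,0,0,0]]]' && python3 -m creep '[[[0,0,0.0005,0,0,0],[0,0,0,0,0,0]]]'
```

```text
time_s: 19.25
position: [450.2, -319.0, 70.1]
tool_rot: [0.0, 0.755, 0.656, 0.0]
wrist_force: [-0.1, 0.6, 4.1]
gripper_width: 23.3
grip_force: 12.0
time_s: 19.45
position: [450.3, -319.2, 69.9]
tool_rot: [0.001, 0.755, 0.656, -0.0]
wrist_force: [-1.4, 0.3, 6.3]
gripper_width: 23.0
grip_force: 12.0
```

The vial has bottomed out on the floor, at the expected TCP z ≈ 70. I'll release it, rise and look.

```bash
python3 -m creep '[[[0,0,0,0,0,0],[0,0,0,0,0,0],[0,0,0,0,0,0],[0,0,0,0,0,0]]]' 0.5 12 && python3 -m creep '[[[0,0,-0.005,0,0,0],[0,0,-0.02,0,0,0],[0,0,-0.03,0,0,0],[0,0,-0.03,0,0,0],[0,0,-0.03,0,0,-0.14],[0,0,-0.03,0,0,-0.14],[0,0,-0.015,0,0,-0.14],[0,0,0,0,0,-0.14],[0,0,0,0,0,-0.14],[0,0,0,0,0,-0.14],[0,0,0,0,0,-0.14],[0,0,0,0,0,-0.14],[0,0,0,0,0,-0.14],[0,0,0,0,0,-0.14],[0,0,0,0,0,-0.14],[0,0,0,0,0,-0.14],[0,0,0,0,0,-0.03],[0,0,0,0,0,0]]]' && python3 -m creep '[[[0.001,0.02,0,0,0,0],[0.001,0.03,0,0,0,0],[0.0015,0.04,0,0,0,0],[0.0015,0.045,0,0,0,0],[0.0015,0.045,0,0,0,0],[0.0015,0.045,0,0,0,0],[0.0015,0.045,0,0,0,0],[0.0015,0.045,0,0,0,0],[0.0015,0.045,0,0,0,0],[0.0015,0.045,0,0,0,0],[0.0015,0.045,0,0,0,0],[0.0015,0.04,0,0,0,0],[0.0015,0.03,0,0,0,0],[0.0015,0.02,0,0,0,0],[0.0005,0.01,0,0,0,0],[0,0,0,0,0,0],[0,0,0,0,0,0]]]' 1; python3 - <<'E'
from h import *
for n in("top","side"): cv2.imwrite(f"pics/{n}7.png",camera(n)[:,:,::-1])
s=env.state(); print(s["position"],s["tool_rot"])
a=cv2.resize(cv2.imread("pics/side7.png")[370:480,325:395],(350,550),interpolation=2); b=cv2.resize(cv2.imread("pics/top7.png")[215:285,345:525],(440,171),interpolation=2)
c=cv2.resize(cv2.imread("pics/side7.png")[200:340,250:400],(440,379),interpolation=2)
cv2.imwrite("pics/f7.png",np.hstack([a,np.vstack([b,c])]))
E
```

```text
time_s: 19.85
position: [449.6, -318.5, 68.6]
tool_rot: [-0.0, 0.755, 0.656, -0.0]
wrist_force: [0.7, -0.1, 0.0]
gripper_width: 41.8
grip_force: 0.0
time_s: 21.65
position: [449.9, -318.7, 229.3]
tool_rot: [0.0, 0.002, 1.0, -0.0]
wrist_force: [-0.7, 0.6, -0.6]
gripper_width: 43.3
grip_force: 0.0
time_s: 23.35
position: [430.5, 230.6, 229.1]
tool_rot: [-0.0, 0.001, 1.0, -0.0]
wrist_force: [-0.4, 0.2, 0.5]
gripper_width: 86.8
grip_force: 0.0
[430.63284707 230.2478971  229.10131512] [-2.00321112e-05  1.80527297e-03  9.99998351e-01 -1.96764691e-04]
```

View pics/f7.png

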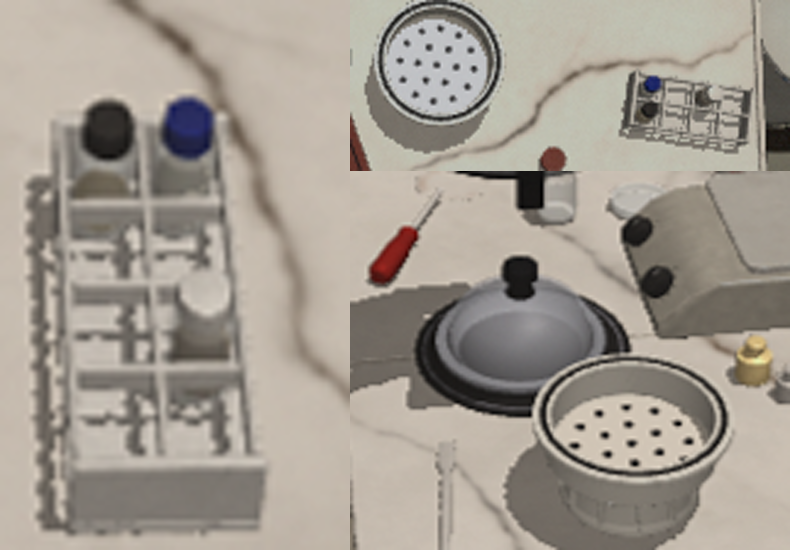

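The vial stands upright in its compartment, white cap at about (366,429) in the side view. The rack and the other vials are unchanged, and the lid waits knob up on the mat. Next I fetch the lid, and check numerically that the desiccator hasn't moved.

```bash
python3 -m creep '[[[0,0.001,0.02,0,0,0],[0,0,0.03,0,0,0],[0,0,0.03,0,0,0],[0,0,0.025,0,0,0],[0,0,0.013,0,0,0],[0,0,0.008,0,0,0],[0,0,0,0,0,0],[0,0,0,0,0,0]]]' 1 && python3 -m creep '[[[0,0,0,0,0,0],[0,0,0,0,0,0],[0,0,0,0,0,0],[0,0,0,0,0,0],[0,0,0,0,0,0],[0,0,0,0,0,0],[0,0,0,0,0,0],[0,0,0,0,0,0]]]' 0.2 12; python3 - <<'E'
from h import *
for n,k,j,roi in(("top",2,7,(352,210,412,272)),("side",3,7,(320,290,385,338))):
    A,B=[cv2.cvtColor(cv2.imread(f"pics/{n}{i}.png"),6).astype(np.float32)[roi[1]:roi[3],roi[0]:roi[2]] for i in(k,j)]
    print(n,"desiccator shift px",cv2.phaseCorrelate(A,B,cv2.createHanningWindow(A.shape[::-1],5)))
A,B=[cv2.cvtColor(cv2.imread(f"pics/side{i}.png"),6).astype(np.float32)[440:480,330:385] for i in(3,7)]
print("rack shift px",cv2.phaseCorrelate(A,B,cv2.createHanningWindow(A.shape[::-1],5)))
E
```

```text
time_s: 24.25
position: [431.3, 232.4, 104.2]
tool_rot: [0.001, 0.001, 1.0, 0.0]
wrist_force: [0.2, 0.6, -0.4]
gripper_width: 86.9
grip_force: 0.0
time_s: 25.05
position: [430.4, 232.0, 103.1]
tool_rot: [-0.0, 0.001, 1.0, -0.0]
wrist_force: [-0.0, -3.0, 1.8]
gripper_width: 31.6
grip_force: 12.1
top desiccator shift px ((0.044079303458353536, 0.0872581539978654), 0.6232100109259288)
side desiccator shift px ((0.1328836733156109, -0.11113792452935911), 0.7376561885078748)
rack shift px ((0.005993577192430877, 0.13128726474502628), 0.7511299290259679)
```

```bash
python3 -m creep '[[[0,0,0,0,0,0],[0,0,0,0,0,0],[0,0,0,0,0,0],[0,0,-0.003,0,0,0],[0,0,-0.007,0,0,0],[0,0,-0.015,0,0,0],[0,0,-0.025,0,0,0],[0,0,-0.03,0,0,0],[0,0,-0.03,0,0,0],[0,0,-0.03,0,0,0],[0,0,-0.02,0,0,0],[0,0,-0.01,0,0,0],[0,0,0,0,0,0]]]' 0.2 35 && python3 -m creep '[[[-0.003,-0.01,0,0,0,0],[-0.006,-0.02,0,0,0,0],[-0.008,-0.03,0,0,0,0],[-0.008,-0.03,0,0,0,0],[-0.008,-0.03,0,0,0,0],[-0.008,-0.03,0,0,0,0],[-0.008,-0.03,0,0,0,0],[-0.006,-0.018,0,0,0,0],[-0.004,-0.012,0,0,0,0],[0,0,0.02,0,0,0],[0,0,0.02,0,0,0],[0,0,0.015,0,0,0],[0,0,0,0,0,0],[0,0,0,0,0,0],[0,0,0,0,0,0]]]'; python3 - <<'E'
from h import *
print(np.mean([ (camera("side"),env.state()["position"])[1] for _ in range(6)],0))
E
```

```text
time_s: 26.35
position: [431.0, 232.7, 274.6]
tool_rot: [0.001, 0.001, 1.0, 0.001]
wrist_force: [0.6, 0.0, -3.3]
gripper_width: 30.9
grip_force: 35.0
time_s: 27.85
position: [489.7, 22.3, 219.1]
tool_rot: [0.001, 0.001, 1.0, -0.0]
wrist_force: [0.1, 0.4, -3.5]
gripper_width: 30.9
grip_force: 35.0
[489.58123009  22.21398695 219.04980592]
```

```bash
python3 -m creep '[[[0,-0.001,0.008,0,0,0],[0,0,0.008,0,0,0],[0,0,0.004,0,0,0],[0,0,0.002,0,0,0],[0,0,0,0,0,0]]]' && python3 -m creep '[[[0,0,0.002,0,0,0],[0,0,0.002,0,0,0],[0,0,0.001,0,0,0],[0,0,0,0,0,0]]]' && python3 -m creep '[[[0,0,0.002,0,0,0],[0,0,0.001,0,0,0],[0,0,0,0,0,0]]]'
```

```text
time_s: 28.65
position: [488.7, 21.2, 195.5]
tool_rot: [-0.001, 0.001, 1.0, 0.0]
wrist_force: [0.1, 0.5, -3.4]
gripper_width: 30.8
grip_force: 35.0
time_s: 29.05
position: [489.0, 21.2, 191.0]
tool_rot: [-0.0, 0.001, 1.0, 0.0]
wrist_force: [0.6, 0.6, -2.7]
gripper_width: 30.7
grip_force: 35.0
time_s: 29.35
position: [488.9, 21.2, 187.9]
tool_rot: [-0.0, 0.001, 1.0, 0.0]
wrist_force: [0.0, -0.1, -3.4]
gripper_width: 31.1
grip_force: 35.0
```

The spigot is inside the mouth with no contact. A little more brings it home.

```bash
python3 -m creep '[[[0,0,0.001,0,0,0],[0,0,0,0,0,0]]]' && python3 -m creep '[[[0,0,0.0005,0,0,0],[0,0,0,0,0,0]]]' && python3 -m creep '[[[0,0,0.0005,0,0,0],[0,0,0,0,0,0]]]'
```

```text
time_s: 29.55
position: [489.2, 21.1, 187.2]
tool_rot: [0.0, 0.001, 1.0, -0.0]
wrist_force: [0.0, -0.4, -2.6]
gripper_width: 30.9
grip_force: 35.0
time_s: 29.75
position: [489.3, 21.0, 187.1]
tool_rot: [0.0, 0.001, 1.0, -0.0]
wrist_force: [-1.0, -1.9, 1.2]
gripper_width: 31.0
grip_force: 35.0
time_s: 29.95
position: [489.3, 20.9, 187.0]
tool_rot: [0.0, 0.001, 1.0, -0.0]
wrist_force: [-2.8, -1.5, 4.4]
gripper_width: 30.7
grip_force: 35.0
```

It touched at TCP z 187, the height at which it was picked up seated. I'll release, rise straight up and move clear, then check the lid against the first pictures.

```bash
python3 -m creep '[[[0,0,0,0,0,0],[0,0,0,0,0,0],[0,0,0,0,0,0],[0,0,0,0,0,0],[0,0,0,0,0,0]]]' 0.8 12 && python3 -m creep '[[[0,0,-0.01,0,0,0],[0,0,-0.03,0,0,0],[0,0,-0.04,0,0,0],[0,0,-0.03,0,0,0],[0.01,0.03,0,0,0,0],[0.01,0.045,0,0,0,0],[0.01,0.045,0,0,0,0],[0.01,0.045,0,0,0,0],[0.01,0.045,0,0,0,0],[0.01,0.045,0,0,0,0],[0.01,0.045,0,0,0,0],[0.01,0.045,0,0,0,0],[0,0.03,0,0,0,0],[0,0.01,0,0,0,0],[0,0,0,0,0,0],[0,0,0,0,0,0]]]'; python3 - <<'E'
from h import *
for n in("top","side"): cv2.imwrite(f"pics/{n}9.png",camera(n)[:,:,::-1])
for n,roi,th in(("top",(370,222,400,246),70),("side",(330,250,365,275),38)):
    for i in(0,9):
        m=(cv2.imread(f"pics/{n}{i}.png").max(2)<th).astype(np.uint8)
        print(n,i,[(a,c.round(2),b) for a,c,b,_ in blobs(m,roi,60)])
for n,roi in(("top",(350,208,414,275)),("side",(308,275,384,336))):
    A,B=[cv2.cvtColor(cv2.imread(f"pics/{n}{i}.png"),6).astype(np.float32)[roi[1]:roi[3],roi[0]:roi[2]] for i in(0,9)]
    print(n,"lid+body shift px",cv2.phaseCorrelate(A,B,cv2.createHanningWindow(A.shape[::-1],5)))
A,B=[cv2.imread(f"pics/side{i}.png").astype(int)[380:480,330:385] for i in(7,9)]; print("rack diff",np.abs(A-B).mean())
E
```

```text
time_s: 30.45
position: [489.0, 21.2, 186.0]
tool_rot: [-0.0, 0.001, 1.0, 0.0]
wrist_force: [0.6, 0.8, -0.4]
gripper_width: 62.8
grip_force: 0.0
time_s: 32.05
position: [410.0, 405.3, 296.2]
tool_rot: [-0.0, 0.001, 1.0, -0.0]
wrist_force: [0.2, -0.1, 0.6]
gripper_width: 69.9
grip_force: 0.0
top 0 [(101, array([383.86, 234.12]), array([379, 229,  11,  12], dtype=int32))]
top 9 [(103, array([384.11, 234.38]), array([379, 229,  11,  12], dtype=int32))]
side 0 [(77, array([333.08, 256.91]), array([330, 250,  10,  14], dtype=int32)), (197, array([347.57, 262.89]), array([341, 255,  14,  18], dtype=int32))]
side 9 [(284, array([343.33, 261.46]), array([330, 250,  25,  23], dtype=int32))]
top lid+body shift px ((0.29749222823494037, 0.1940408716927422), 0.9660877088705698)
side lid+body shift px ((-0.09300616139628914, 0.1714089793338509), 0.9359314728528261)
rack diff 1.0726666666666667
```

The knob and lid are back within 0.3 px (under 1 mm) of where they started in both views, and the rack is unchanged. Handing in.

```bash
python3 -c "
from workcell import workorder
print(workorder.hand_in())"
```

```text
the job is handed in; nothing more can be done
None
```

The job is handed in: the sample vial stands upright in a free rack compartment, the lid is back home on the desiccator, and the desiccator, rack and other vials have not moved measurably. It took about 32 of the 72 s, and no judging result was returned.

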